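Push a stuck core out of its barrel into the sample tray

TASK

A stone core is stuck in the steel barrel clamped on the stand. Slide the empty tray up so that it lies under the barrel end that faces it, then take the plunger by its wooden handle and push its rod through the barrel from the other end until the core drops out into the tray; do not touch the core with the fingers or let it land on the bench. Finally draw the plunger out again and lay it down flat on the bench, leaving the core in the tray and the bottle, tape roll and jar where they are.

Things in the scene. Friction and masses are not known exactly. Their poses are not given: they have to be found in the camera images.
- stand: Fixed grey stand; base plate 90 mm (x) by 55 mm (y), 12 mm thick, from y = -40 to +15 mm. Origin on the bench under the barrel's middle. A steel barrel (open tube 90 mm long, outside 35 mm, bore 28 mm, clamp bands 41 mm over) is clamped level on it, its axis along the stand's y, 85 mm above the bench. Push towards +y.
- detent (a joint): Spring retainer on top of the barrel at the stand's y = -12 mm, black knob reaching 42 mm above the barrel's axis. Its pin presses on the core (about 6 N): pushing takes up to about 10 N until the core's tail has passed it, then the core slides easily. Value: pin height in m, about 0 (within 1 mm) on the core, -0.002 past it. No need to handle it.
- inlet (a point): Centre of the barrel's open end at the stand's -y side (85 mm up), where the plunger rod goes in; axes as the stand's.
- outlet (a point): Centre of the barrel's open end at the stand's +y side (85 mm up), which overhangs the base plate by 30 mm and faces the tray; the core comes out here. Axes as the stand's.
- core: Plain stone cylinder, 25 mm diameter, 60 mm long, inside the barrel, within 8 mm of its middle; origin at its centre, y along its length.
- plunger: Push tool lying flat on the bench, 200 mm long, 160 g: square wooden handle 70 mm long (y), 28 mm wide (x), 32 mm high (z), then a steel rod of 14 mm diameter, 130 mm long, along +y (22 mm collar, 5 mm long, at the handle). Origin: underside of the handle's middle. It balances level on the handle, rod axis 16 mm above the bench.
- handle_mid (a point): Centre of the plunger's wooden handle, on the rod's axis, 16 mm above its underside; axes as the plunger's. Good place to grasp, across x.
- plunger_tip (a point): End face of the plunger's rod, on its axis, 165 mm along +y from handle_mid.
- tray_floor (a point): Centre of the inner floor of the loose aluminium tray (300 g; outside 110 mm in x, 150 mm in y, 25 mm high; walls and floor 4 mm; two low lengthwise ribs); 4 mm above its underside. The stand's base lets its near end go at most 30 mm in under the outlet; the core comes to rest 30 to 90 mm beyond the outlet. Its -y end faces the barrel at the start.
- tray_lug (a point): Grip point of the grey lug at the middle of the tray's +y end, 91 mm from the tray's middle and 30 mm above the bench; the lug is 14 mm thick (x), 32 mm long (y) and its top is 44 mm above the bench. Grasp it across x to slide the tray.
- amber: Brown bottle, 63 mm diameter, 125 mm tall, standing; origin under its middle. Leave it alone.
- tape: Roll of tape lying flat, 65 mm diameter, 20 mm high; origin under its middle. Leave it alone.
- squat_jar: Open squat glass jar, 69 mm diameter, 50 mm high; origin under its middle. Leave it alone.
Not all that is in view belongs to the job. Of the things that look like the plunger, the smaller one is meant.

How it is judged:
On the way, in this order (a step that is already met when the one before it is completed fails the run):
1. the tray is under the barrel's outlet end while the core is still in the barrel (x of outlet in the frame of tray_floor between -0.055 and 0.055 m and y of outlet in the frame of tray_floor between -0.075 and 0.05 m and height (world z) of core above 0.075 m), for 0.1 s.
2. the plunger's rod is in the bore from the inlet end, pushing the core (x of plunger_tip in the frame of stand between -0.014 and 0.014 m and y of plunger_tip in the frame of stand between -0.02 and 0.2 m and z of plunger_tip in the frame of stand between 0.071 and 0.099 m and angle between the y axis of plunger and the y axis of stand, either way round below 0.2 rad and y of handle_mid in the frame of stand below -0.05 m), for 0.02 s.
3. the core has dropped into the tray (x of core in the frame of tray_floor between -0.055 and 0.055 m and y of core in the frame of tray_floor between -0.075 and 0.075 m and z of core in the frame of tray_floor between 0 and 0.035 m), for 0.2 s.
At the end, for the whole second after the job is handed in: The core lies at rest inside the tray (its centre within the tray's walls, less than 35 mm above the tray's floor), the tray stands flat on the bench, and the plunger lies flat and still on the bench (handle centre below 30 mm, rod end below 35 mm), released (all of step 3 and height (world z) of tray_floor below 0.012 m and angle between tray_floor's own z axis and vertical below 0.1 rad and linear speed of each of core, plunger below 0.03 m/s and height (world z) of handle_mid below 0.03 m and height (world z) of plunger_tip below 0.035 m); the robot touches nothing.
It fails at once if the fingers touch the core (contact force between the fingers and core above 0.5 N).
It fails at once if the core falls outside the tray (height (world z) of core below 0.03 m and not (x of core in the frame of tray_floor between -0.055 and 0.055 m and y of core in the frame of tray_floor between -0.075 and 0.075 m)).
It fails at once if the bottle, tape roll or jar is moved more than 30 mm or tipped ((distance of amber from where it was at the start of the episode above 0.03 m or angle between amber's own z axis and vertical above 0.5 rad) or (distance of tape from where it was at the start of the episode above 0.03 m or angle between tape's own z axis and vertical above 0.5 rad) or (distance of squat_jar from where it was at the start of the episode above 0.03 m or angle between squat_jar's own z axis and vertical above 0.5 rad)).
It also fails if it takes over 59 s, if anything falls off the work surface, if the arm or the gripper's body presses on something with over 40 N, if the wrist force passes 120 N, or if a joint passes its speed limit or range.

ROBOT

A 6-joint arm with a two-finger parallel gripper is mounted at the origin on a cart in front of the work surface, level with it; the furniture and walls round the work are solid. World frame = base frame: x ahead of the robot, y to its left, z up, the work surface at z = 0. Lengths are in m, angles in rad, forces in N, time in s.
With the tool pointing down it reaches from about 0.375 to 0.75 m from the base axis. Payload 9 kg.
Tool frame: the origin (TCP) lies midway between the tips of the shut fingers; the grasp point (between the pads) lies 19 mm behind it; x points along the fingers, y is the direction in which the jaws open and shut, and the axes are right-handed (so a half turn about x gives the same grasp; the last joint's range is limited). The gripper opens to 85 mm and grips with 20 to 120 N. Pads are 22 mm wide; open, the fingers measure 114 mm over their backs; the gripper's body (76 mm by 85 mm) begins 54 mm behind the grasp point. The pads swing forward as they close: fully open they stand 13 mm farther back than shut.
Start: joints at [1.06, 0.104, 0.097, 1.564, 0, 1.353], TCP at [0.173, 0.574, 0.231] pointing down, gripper open.
Joint ranges: [-2.99, 2.99], [-0.84, 1.86], [-1.1, 1.16], [-1.84, 2.11], [-1.51, 1.56], [-3.14, 3.14]. Speed limits (rad/s): [2.22, 2.22, 2.57, 3.14, 3.14, 3.14].

INTERFACE

Orientations are given as a rotation vector (axis times angle).
In Python, from station import bot gives the robot as it stands.
- The arm moves only by the shell command python3 -m jog 'ROWS' [FORCE]. ROWS is JSON, a list of rows, each an object with "dp": the shift along the tool's x, y, z in mm, a list of three; "turn": the turn, a rotation vector about the tool's x, y, z in degrees, a list of three; "jaw": the closure, from 0 (fully open) to 1 (shut). A call has 1 to 5 rows; each row shifts and turns the commanded pose from where the row before left it, along the tool's axes as they then stand; what a row does not reach is not made up. A row lasts 1/12 s, in which the tool goes at most 41.7 mm and 7.16 degrees, less where a joint would pass 70% of its speed; a pose out of reach is approached as far as the arm can. A call with a gripper value outside its range is refused whole. The fingers move at their own pace and stop on an object; FORCE is the grip in N (left out, the last holds). Time passes only in rows, so rows that do not move let the fingers close. It gives the time, the measured TCP pose, the force and the opening at its end, in the units of the state.
- bot.read_state(): the state, without advancing time (a new reading comes with each control period).
- bot.get_image(name): name is "side" or "top"; returns a dict with "color" (420x560x3 uint8, blue, green, red), "z_map" (420x560 float32, m along the optical axis (not along the pixel's ray), 0 where there is no reading), "camera_matrix" (3x3 intrinsics, pixels), "pose" (4x4, takes a point from camera to world coordinates). Camera axes: x right, y up, looking along -z (the intrinsics and any distortion apply to the point x, -y, -z); pixel columns grow to the right and rows downward; lengths in m; the calibration is good to about 2 mm. A picture is of the moment at which its call begins.
- bot.finish_job(): hands the job in, once; it reports no verdict.
The state is a dict: "time_s": time; "joints": joint angles; "qd": joint speeds; "effort": joint torques, N m; "tool_pos": TCP position; "orientation": TCP orientation; "ft_force": force on the tool from outside, world axes, zero at the start; "moment": the same for the moment, N m; "opening": opening from 0.0 (shut) to 1.0 (fully open).
Only numpy, scipy, OpenCV 4.12 (cv2) and the standard library are available. Lean on these libraries where they do the work, as an engineer would, in place of code of your own. Each camera call takes 0.05 s, during which the arm holds its last target.

## Working session

There is one attempt and no reset: what is moved stays moved. The work goes in short steps, Python scripts to look and compute and a shell command to move; the robot and the scene stay as the last step left them, time stands still between calls to the robot, and variables do not carry over. Pictures are saved under pics/ and viewed, and the job is handed in when it is done.

```bash
ls; mkdir -p pics
python3 - <<'E'
from station import bot
import cv2
for n in("side","top"):
    d=bot.get_image(n); cv2.imwrite(f"pics/{n}0.png",d["color"]); print(n,d["camera_matrix"].tolist(),d["pose"].round(4).tolist(),[k for k in d])
print(bot.read_state())
E
```

```text
pics
side [[400.65301085547213, 0.0, 284.0212428677909], [0.0, 400.65301085547213, 213.8569331279766], [0.0, 0.0, 1.0]] [[0.6785, -0.5905, 0.4371, 1.1454], [0.7346, 0.5404, -0.4102, -0.824], [0.006, 0.5994, 0.8004, 1.217], [0.0, 0.0, 0.0, 1.0]] ['color', 'z_map', 'camera_matrix', 'pose']
top [[515.2951244437288, 0.0, 285.9524337236827], [0.0, 515.2951244437288, 209.641406903086], [0.0, 0.0, 1.0]] [[-0.0266, 0.9827, -0.183, 0.1833], [-0.9992, -0.0316, -0.0246, -0.3147], [-0.0299, 0.1822, 0.9828, 1.9743], [0.0, 0.0, 0.0, 1.0]] ['color', 'z_map', 'camera_matrix', 'pose']
{'time_s': 0.1, 'joints': array([1.06031963e+00, 1.04618461e-01, 9.65479350e-02, 1.56388181e+00,
       6.52180590e-06, 1.35308817e+00]), 'qd': array([-2.24772222e-05, -1.77652543e-03,  6.08516648e-04,  4.88085018e-04,
        9.34012829e-04,  4.42497375e-04]), 'effort': array([ 6.24567518e-03, -5.58208179e+01,  5.04719424e+01,  1.32057024e-02,
       -3.21494445e-04, -5.34228082e-05]), 'tool_pos': array([0.17301174, 0.57421333, 0.23061294]), 'orientation': array([ 0.2289555 ,  1.55897214, -0.23065374]), 'ft_force': array([-0.26393976,  0.46301689,  0.50872355]), 'moment': array([-0.01468172, -0.02668385,  0.01051463]), 'opening': 1.0004971174435926}
```

View pics/side0.png

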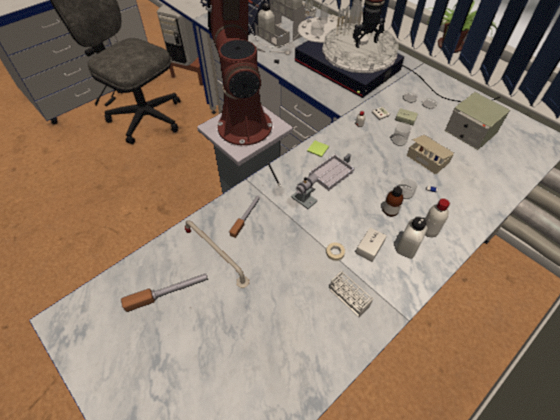

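View pics/top0.png

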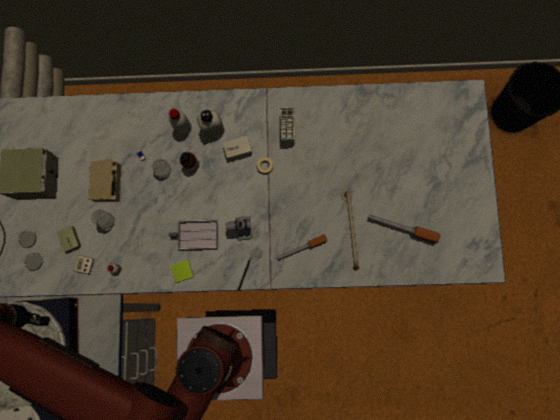

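```bash
cat > h.py <<'E'
from station import bot
import cv2, numpy as np
from scipy.spatial.transform import Rotation as R
def w2p(d,P):
    P=np.atleast_2d(P); T=np.linalg.inv(d["pose"]); c=P@T[:3,:3].T+T[:3,3]
    v=np.c_[c[:,0],-c[:,1],-c[:,2]]; q=v@d["camera_matrix"].T
    return q[:,:2]/q[:,2:]
def ray(d,uv,z):  # intersect pixel ray with plane z
    K=d["camera_matrix"]; uv=np.atleast_2d(uv).astype(float)
    v=np.c_[(uv[:,0]-K[0,2])/K[0,0],-(uv[:,1]-K[1,2])/K[1,1],-np.ones(len(uv))]@d["pose"][:3,:3].T
    o=d["pose"][:3,3]; t=(z-o[2])/v[:,2]; return o+t[:,None]*v
def cloud(d):
    K=d["camera_matrix"]; z=d["z_map"]; h,w=z.shape; u,v=np.meshgrid(np.arange(w),np.arange(h))
    c=np.stack([(u-K[0,2])/K[0,0]*z,-(v-K[1,2])/K[1,1]*z,-z],-1)
    return c@d["pose"][:3,:3].T+d["pose"][:3,3]
def crop(d,u0,v0,u1,v1,s,name):
    im=cv2.resize(d["color"][v0:v1,u0:u1],None,fx=s,fy=s,interpolation=cv2.INTER_CUBIC)
    im=cv2.convertScaleAbs(im,alpha=1.5)
    for u in range((u0+9)//10*10,u1,10): cv2.putText(im,str(u),((u-u0)*s,8),0,.3,(0,255,255)); cv2.line(im,((u-u0)*s,10),((u-u0)*s,14),(0,255,255))
    for v in range((v0+9)//10*10,v1,10): cv2.putText(im,str(v),(0,(v-v0)*s),0,.3,(0,255,255))
    cv2.imwrite("pics/"+name,im)
def say():
    s=bot.read_state(); M=R.from_rotvec(s["orientation"]).as_matrix()
    print("t",round(s["time_s"],2),"pos",s["tool_pos"].round(4),"F",s["ft_force"].round(1),"op",round(s["opening"],3)); print(M.round(4).tolist())
E
python3 - <<'E'
from h import *
d=bot.get_image("top"); np.save("top.npy",d,allow_pickle=True)
crop(d,165,205,345,290,4,"t1.png")
s=bot.get_image("side"); np.save("side.npy",s,allow_pickle=True)
crop(s,220,140,370,250,5,"s1.png")
c=cloud(d)
for u,v in[(300,260),(195,235),(318,242),(240,228),(350,230),(248,262),(205,225),(173,236)]: print((u,v),c[v,u].round(3))
say()
E
```

```text
(300, 260) [ 0.353 -0.314  0.001]
(195, 235) [0.462 0.09  0.003]
(318, 242) [ 0.416 -0.384  0.041]
(240, 228) [ 0.47  -0.096  0.093]
(350, 230) [ 0.449 -0.5    0.097]
(248, 262) [ 0.351 -0.115  0.007]
(205, 225) [ 0.501  0.052 -0.003]
(173, 236) [0.456 0.168 0.035]
t 0.2 pos [0.1731 0.5743 0.2308] F [-0.1  0.2  0.2] op 1.001
[[-0.0004, 0.2887, 0.9574], [-0.0007, 0.9574, -0.2887], [-1.0, -0.0008, -0.0002]]
```

View pics/t1.png

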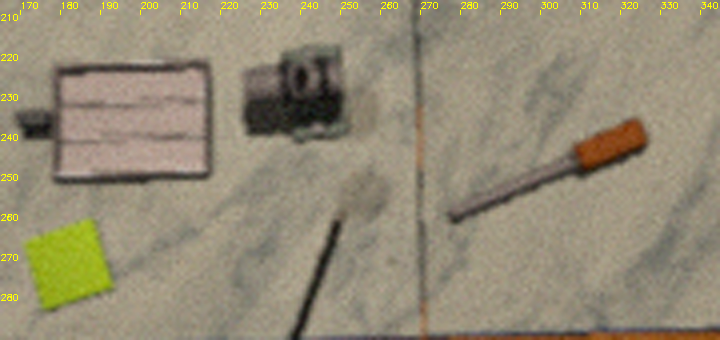

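View pics/s1.png

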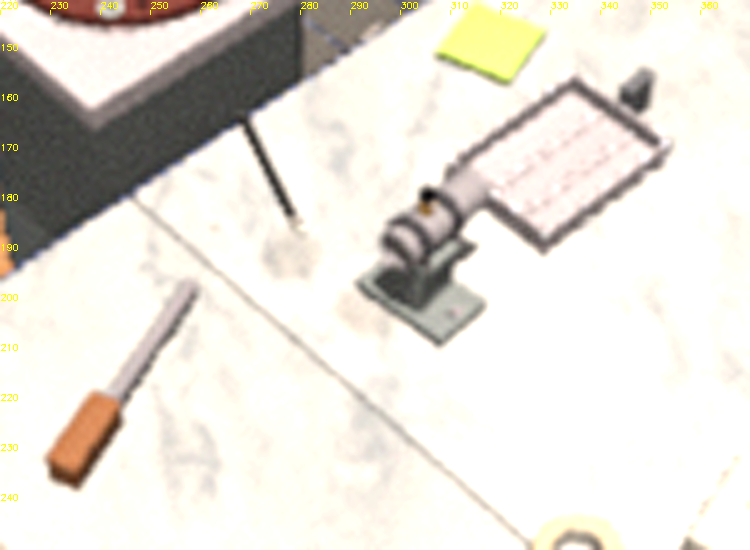

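Run:
```python
from h import *
d=np.load("top.npy",allow_pickle=True).item(); s=np.load("side.npy",allow_pickle=True).item()
crop(d,166,214,256,256,8,"t2.png"); crop(d,270,230,335,266,11,"t3.png")
crop(s,285,150,360,214,10,"s2.png"); crop(s,225,190,265,244,10,"s3.png")
```

```text
(no output)
```

View pics/t2.png

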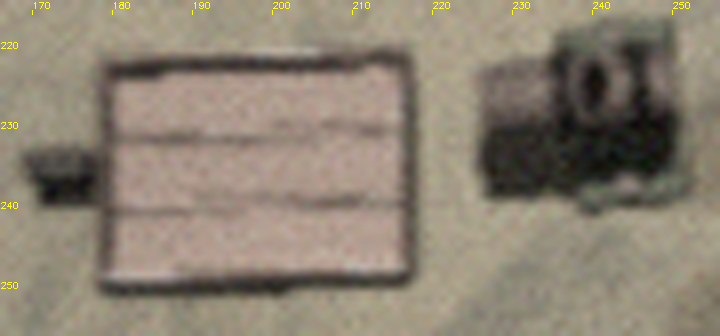

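View pics/t3.png

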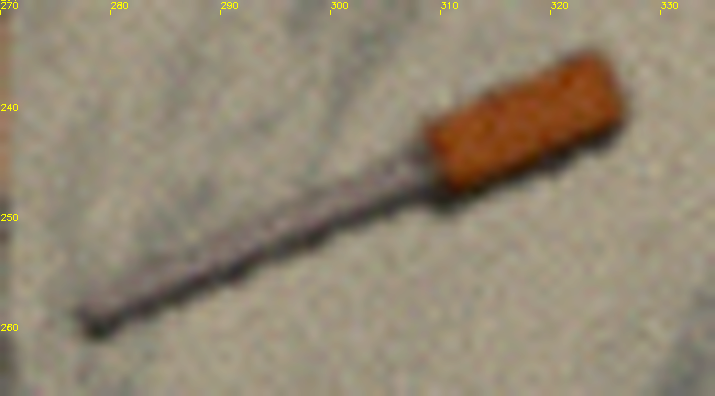

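View pics/s2.png

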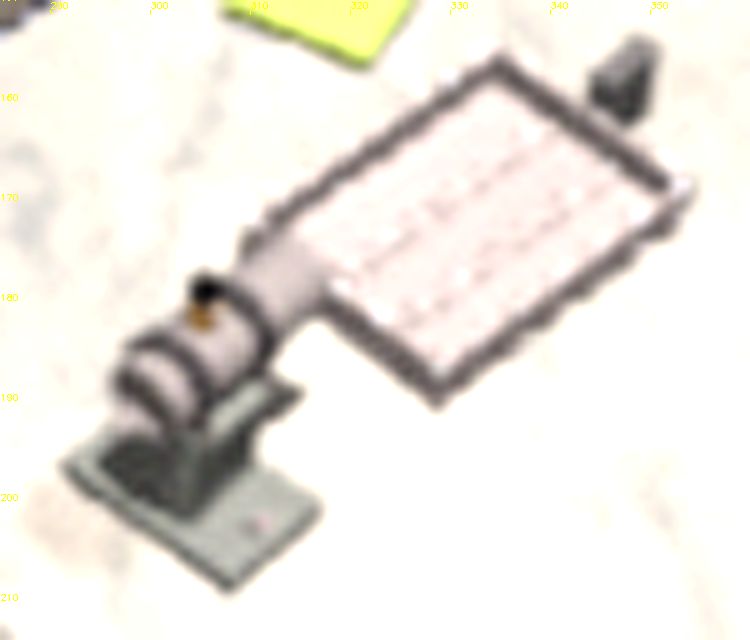

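View pics/s3.png

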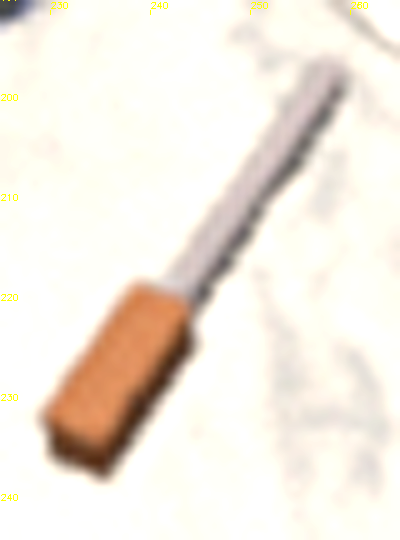

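Run:
```python
from h import *
np.set_printoptions(suppress=True,linewidth=250)
d=np.load("top.npy",allow_pickle=True).item(); s=np.load("side.npy",allow_pickle=True).item()
c=cloud(d); print("top z mm"); print((c[214:242,222:254,2]*1000).round().astype(int))
c=cloud(s); print("side z mm"); print((c[174:212,288:320,2]*1000).round().astype(int))
```

```text
top z mm
[[  -2    4    7   -9    2    9    6   -1    3    1    5    8   -7   11   -6   -2   -6   -2    3    0   -7    9   13   11   -3   -6    8   -6    0   -2   -4   -3]
 [   5    2   -1  -11   -2    6    5    5   -6    5    2    1  -10    3    7   14   -2    5    0    6   -4    8    0   -4    3    7    4    1    8   11    5    3]
 [   1    7    4   -3    8   -4    2    1    3    2   -9   -1   -3    1   -4   -4   -1    2   -1   -3    4   10   13   21    4   16   18   -4   11    4    3   -5]
 [  -5    0   -1   11    4    3    3    4    7    7    6   10    3    2   10    1   18   13   15   17   18   13   15   15   19   10   18    6    7    6   -2    2]
 [   0   11   -2    0   -2    2    7    7   -2   -2    3    0   -8   16   14    8   14   12   14   18    6   26   11   15    9    6    6   10    2   -7   -7   16]
 [   2   -8   -5    8   -3   -8    2   -2   -1   -2   -4    3   10   18   12   22    7   26    0    9    7    9   98  104   97    6   98    7    3    3    7    4]
 [   3    2   -2   -4   -4    1    4   -5   -8    0    5    1  101  100   96   73   61   63   87   95   92  101  
[... 2975 characters left out ...]
 6   -2]
 [  -1  -11   -2   14    1   -2   16   -6   -2    9   -3    4   -1   -2   -4   12    5   14   11   11   22   14   13   10    1    4    6  -15   -4    6    1    7]
 [  -6    0   -3    7   -3    5   -2    8   -6   -3   -3   10    6   -3   -4   -1    2    8    3    2   -6    4   -6    8   12    7    4   -6    3    4    6  -10]
 [   7    2   -4    9    7    3    1   -7    1   -1   -8    1   -2    6   -5    2   -1   -1    8    3    3    3   -7    7    0  -10   -2    4   -7    4   -4   -3]]
side z mm
[[  1   3   3 ...   7   5   8]
 [  7  -2   5 ... 100   8   6]
 [  6   8   6 ... 105   9   8]
 ...
 [  5   0   4 ...   2   8   0]
 [  4   6   4 ...  -8   5   4]
 [  3   3   1 ...   4   4   6]]
```

```bash
cat > fit.py <<'E'
from h import *
from scipy.optimize import minimize
def rays(d,win):
    u0,v0,u1,v1=win; u,v=np.meshgrid(np.arange(u0,u1),np.arange(v0,v1)); K=d["camera_matrix"]
    v_=np.stack([(u-K[0,2])/K[0,0],-(v-K[1,2])/K[1,1],-np.ones(u.shape)],-1).reshape(-1,3)
    return d["pose"][:3,3],v_@d["pose"][:3,:3].T,d["z_map"][v0:v1,u0:u1].ravel()
def box(o,r,lo,hi):
    with np.errstate(all='ignore'):
        a=(np.array(lo)-o)/r; b=(np.array(hi)-o)/r
    n=np.minimum(a,b).max(1); f=np.maximum(a,b).min(1); return np.where(n<f,n,np.inf)
def cyl(o,r,y0,y1,zc,rad):
    A=r[:,0]**2+r[:,2]**2; ox,oz=o[0],o[2]-zc; B=ox*r[:,0]+oz*r[:,2]; C=ox*ox+oz*oz-rad**2
    D=B*B-A*C; q=np.sqrt(np.maximum(D,0)); n=(-B-q)/A; f=(-B+q)/A
    a=(y0-o[1])/r[:,1]; b=(y1-o[1])/r[:,1]
    n=np.maximum(n,np.minimum(a,b)); f=np.minimum(f,np.maximum(a,b)); return np.where((D>0)&(n<f),n,np.inf)
def stand(o,r): return np.minimum.reduce([box(o,r,[-.045,-.04,0],[.045,.015,.012]),cyl(o,r,-.045,.045,.085,.0175),box(o,r,[-.005,-.017,.1],[.005,-.007,.127])])
def tray(o,r): return np.minimum.reduce([box(o,r,[-.055,-.075,0],[.055,.075,.004]),box(o,r,[-.055,-.075,0],[-.051,.075,.025]),box(o,r,[.051,-.075,0],[.055,.075,.025]),box(o,r,[-.055,-.075,0],[.055,-.071,.025]),box(o,r,[-.055,.071,0],[.055,.075,.025]),box(o,r,[-.007,.075,.016],[.007,.107,.044])])
def plung(o,r): return np.minimum.reduce([box(o,r,[-.014,-.035,0],[.014,.035,.032]),cyl(o,r,.035,.165,.016,.007),cyl(o,r,.035,.04,.016,.011)])
def pred(shape,p,o,r):
    M=R.from_euler('z',p[2]).as_matrix(); oo=(o-[p[0],p[1],p[3] if len(p)>3 else 0])@M; rr=r@M
    return np.minimum(shape(oo,rr),-oo[2]/rr[:,2] if len(p)<4 else np.inf)
def fit(shape,p0,views):
    V=[rays(*v) for v in views]
    def cost(p):
        e=0
        for o,r,z in V:
            ok=z>0; q=(pred(shape,p,o,r)-z)[ok]; e+=np.minimum(np.abs(q),.03).sum()
        return e
    best=None
    for k in range(5):
        s=np.array(p0)+([[.006,0,0],[0,.006,0],[0,0,.08],[-.006,.004,-.05],[.003,-.006,.03]][k])
        m=minimize(cost,s,method="Nelder-Mead",options=dict(xatol=1e-5,fatol=1e-5,initial_simplex=np.array([s,s+[.008,0,0],s+[0,.008,0],s+[0,0,.08]])))
        if best is None or m.fun<best.fun: best=m
    return best.x.round(4),round(best.fun,3)
E
python3 - <<'E'
from fit import *
d=np.load("top.npy",allow_pickle=True).item(); s=np.load("side.npy",allow_pickle=True).item()
for n,sh,p0,a,b in[("stand",stand,[.46,-.1,0.03],(220,212,256,245),(286,170,322,213)),("tray",tray,[.46,.065,.0],(164,216,222,254),(306,150,358,194)),("plunger",plung,[.4,-.36,-.4],(272,230,332,266),(222,190,265,244))]:
    print(n,"both",fit(sh,p0,[(d,a),(s,b)]),"top",fit(sh,p0,[(d,a)]),"side",fit(sh,p0,[(s,b)]))
E
```

```text
stand both (array([ 0.4822, -0.0837,  0.1113]), np.float64(18.043)) top (array([ 0.483 , -0.0848,  0.0931]), np.float64(6.287)) side (array([ 0.4806, -0.0819,  0.0926]), np.float64(10.938))
tray both (array([0.4629, 0.08  , 0.0055]), np.float64(28.316)) top (array([0.4632, 0.08  , 0.0045]), np.float64(9.623)) side (array([0.4602, 0.0834, 0.0016]), np.float64(16.92))
plunger both (array([ 0.4223, -0.3791,  0.3753]), np.float64(20.743)) top (array([ 0.4232, -0.3795,  0.3754]), np.float64(9.193)) side (array([ 0.4208, -0.3771,  0.3885]), np.float64(10.725))
```

```bash
cat >> h.py <<'E'
def go(x,y,z,yaw):
    "remaining shift in tool axes (after the turn and before), and turn about tool x in deg, tool x down, tool y at yaw"
    s=bot.read_state(); M=R.from_rotvec(s["orientation"]).as_matrix()
    T=np.array([[0,np.cos(yaw),np.sin(yaw)],[0,np.sin(yaw),-np.cos(yaw)],[-1,0,0]])
    D=np.array([x,y,z])-s["tool_pos"]
    print("t",round(s["time_s"],2),"pos",s["tool_pos"].round(4),"F",s["ft_force"].round(1),"op",round(s["opening"],3))
    print("dp now-axes mm",(M.T@D*1000).round(1),"dp after-turn",(T.T@D*1000).round(1),"turn deg",np.degrees(R.from_matrix(M.T@T).as_rotvec()).round(2))
E
python3 -m jog '[{"dp":[0,0,0],"turn":[7.1,0,0],"jaw":0},{"dp":[0,0,0],"turn":[7.1,0,0],"jaw":0},{"dp":[0,0,0],"turn":[7.1,0,0],"jaw":0},{"dp":[0,0,0],"turn":[7.1,0,0],"jaw":0},{"dp":[0,0,0],"turn":[7.1,0,0],"jaw":0}]'
python3 -m jog '[{"dp":[0,0,0],"turn":[7.1,0,0],"jaw":0},{"dp":[0,0,0],"turn":[7.1,0,0],"jaw":0},{"dp":[0,0,0],"turn":[7.1,0,0],"jaw":0},{"dp":[0,0,0],"turn":[7.1,0,0],"jaw":0},{"dp":[0,0,0],"turn":[7.1,0,0],"jaw":0}]'
python3 -c "from h import *; go(.4624,.173,.10,0)"
```

```text
time_s: 0.62
tool_pos: [0.1731, 0.5744, 0.2311]
orientation: [0.716, 1.449, -0.717]
ft_force: [-0.1, -0.1, 0.1]
opening: 0.999
time_s: 1.03
tool_pos: [0.1731, 0.5744, 0.2311]
orientation: [1.185, 1.224, -1.185]
ft_force: [0.1, 0.5, 0.2]
opening: 1.005
t 1.03 pos [0.1731 0.5744 0.2311] F [0.1 0.5 0.2] op 1.005
dp now-axes mm [131.1 276.1 410.6] dp after-turn [131.1 289.3 401.4] turn deg [1.87 0.02 0.01]
```

```bash
python3 -m jog '[{"dp":[0,0,0],"turn":[1.9,0,0],"jaw":0},{"dp":[0,24,33],"turn":[0,0,0],"jaw":0},{"dp":[0,24,33],"turn":[0,0,0],"jaw":0},{"dp":[0,24,33],"turn":[0,0,0],"jaw":0},{"dp":[0,24,33],"turn":[0,0,0],"jaw":0}]'
python3 -m jog '[{"dp":[0,24,33],"turn":[0,0,0],"jaw":0},{"dp":[0,24,33],"turn":[0,0,0],"jaw":0},{"dp":[0,24,33],"turn":[0,0,0],"jaw":0},{"dp":[0,24,33],"turn":[0,0,0],"jaw":0},{"dp":[0,24,33],"turn":[0,0,0],"jaw":0}]'
python3 -c "from h import *; go(.4624,.173,.10,0)"
```

```text
time_s: 1.45
tool_pos: [0.2703, 0.4416, 0.231]
orientation: [1.204, 1.212, -1.204]
ft_force: [0.4, -0.1, 0.9]
opening: 1.001
time_s: 1.87
tool_pos: [0.3916, 0.277, 0.2314]
orientation: [1.205, 1.212, -1.204]
ft_force: [0.8, 0.0, -0.9]
opening: 1.004
t 1.87 pos [0.3916 0.277  0.2314] F [ 0.8  0.  -0.9] op 1.004
dp now-axes mm [131.4  70.2 104.4] dp after-turn [131.4  70.8 104. ] turn deg [ 0.33 -0.02 -0.03]
```

```bash
python3 -m jog '[{"dp":[0,24,35],"turn":[0,0,0],"jaw":0},{"dp":[0,24,35],"turn":[0,0,0],"jaw":0},{"dp":[20,23,33],"turn":[0,0,0],"jaw":0},{"dp":[40,0,0],"turn":[0,0,0],"jaw":0},{"dp":[40,0,0],"turn":[0.3,0,0],"jaw":0}]'
python3 - <<'E'
from h import *
go(.4624,.173,.10,0)
go(.4624,.173,.013,0)
d=bot.get_image("top"); crop(d,150,200,260,270,7,"t4.png")
d=bot.get_image("side"); crop(d,285,100,395,200,6,"s4.png")
E
```

```text
time_s: 2.28
tool_pos: [0.4621, 0.1778, 0.1327]
orientation: [1.214, 1.205, -1.209]
ft_force: [-0.7, 0.4, -0.2]
opening: 1.002
t 2.28 pos [0.4621 0.1778 0.1327] F [-0.7  0.4 -0.2] op 1.002
dp now-axes mm [32.7  0.2  4.8] dp after-turn [32.7  0.3  4.8] turn deg [-0.2  -0.02 -0.19]
t 2.28 pos [0.4621 0.1778 0.1327] F [-0.7  0.4 -0.2] op 1.002
dp now-axes mm [ 1.197e+02 -1.000e-01  4.900e+00] dp after-turn [119.7   0.3   4.8] turn deg [-0.2  -0.02 -0.19]
```

View pics/t4.png

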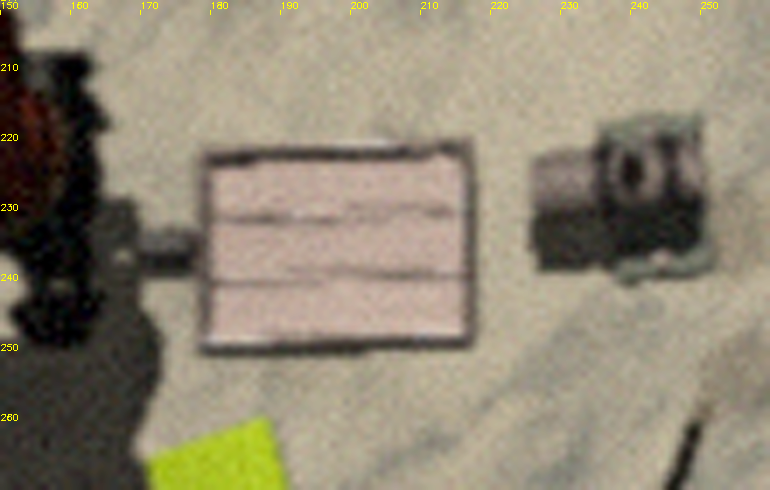

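View pics/s4.png

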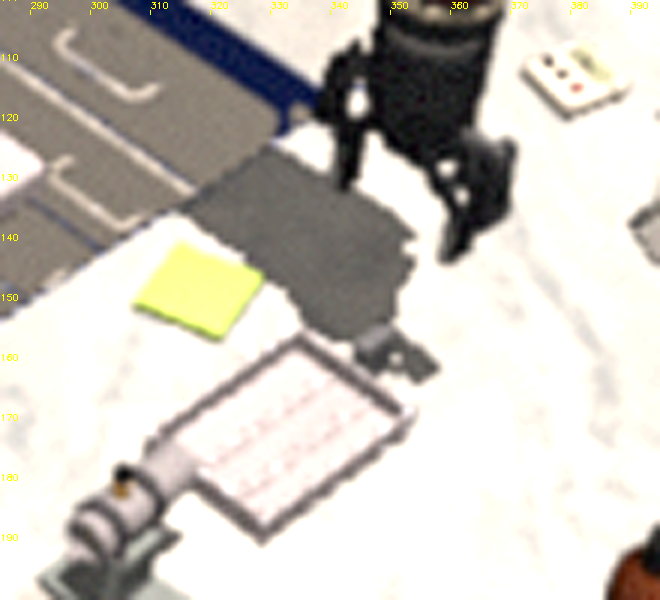

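```bash
python3 -m jog '[{"dp":[40,0,4],"turn":[0,0,0],"jaw":0},{"dp":[40,0,0],"turn":[0,0,0],"jaw":0},{"dp":[30,0,0],"turn":[0,0,0],"jaw":0},{"dp":[9,0,0],"turn":[0,0,0],"jaw":0},{"dp":[0,0,0],"turn":[0,0,0],"jaw":0.8}]' 50
python3 -m jog '[{"dp":[0,0,0],"turn":[0,0,0],"jaw":1},{"dp":[0,0,0],"turn":[0,0,0],"jaw":1},{"dp":[0,0,0],"turn":[0,0,0],"jaw":1},{"dp":[0,0,0],"turn":[0,0,0],"jaw":1},{"dp":[0,0,0],"turn":[0,0,0],"jaw":1}]' 50
python3 - <<'E'
from h import *
d=bot.get_image("side"); crop(d,285,130,385,200,7,"s5.png")
go(.4626,.106,.013,.1)
E
```

```text
time_s: 2.8
tool_pos: [0.4589, 0.1761, 0.0135]
orientation: [1.207, 1.211, -1.21]
ft_force: [-0.8, -0.0, -0.4]
opening: 0.882
time_s: 3.22
tool_pos: [0.4609, 0.176, 0.0152]
orientation: [1.21, 1.208, -1.207]
ft_force: [-0.1, 6.8, 9.2]
opening: 0.153
t 3.27 pos [0.461  0.1759 0.0152] F [1.  0.9 5.6] op 0.156
dp now-axes mm [ 2.2  1.5 69.9] dp after-turn [ 2.2 -5.4 69.8] turn deg [-5.7  -0.01 -0.14]
```

View pics/s5.png

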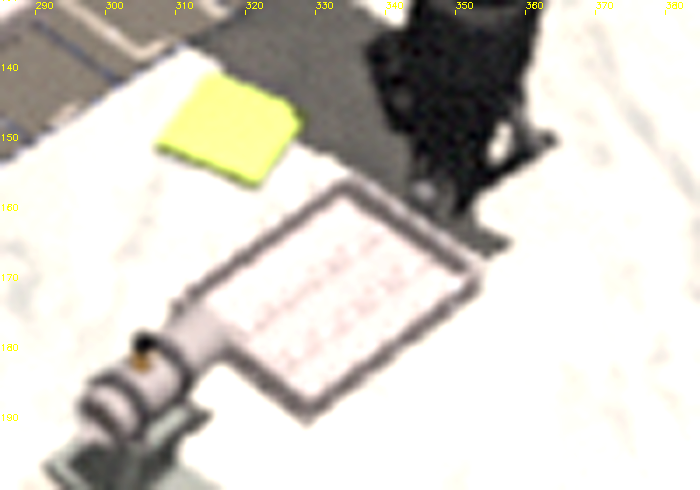

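```bash
python3 -m jog '[{"dp":[0,0,10],"turn":[-1.5,0,0],"jaw":1},{"dp":[0,0,18],"turn":[-1.5,0,0],"jaw":1},{"dp":[0,1,18],"turn":[-1.5,0,0],"jaw":1},{"dp":[0,1,12],"turn":[-1.2,0,0],"jaw":1},{"dp":[0,0,5],"turn":[0,0,0],"jaw":1}]'
python3 - <<'E'
from fit import *
d=bot.get_image("top"); s=bot.get_image("side"); crop(s,285,130,385,200,7,"s6.png"); crop(d,160,205,260,260,7,"t6.png")
print("tray",fit(lambda o,r:np.minimum(tray(o,r),np.inf),[.47,.016,.1],[(d,(190,216,224,254))]))
go(.462,.110,.013,.1)
E
```

```text
time_s: 3.68
tool_pos: [0.466, 0.1125, 0.0153]
orientation: [1.137, 1.254, -1.132]
ft_force: [-1.0, 5.2, 7.3]
opening: 0.156
tray (array([0.4769, 0.0173, 0.107 ]), np.float64(6.008))
t 3.78 pos [0.4661 0.112  0.0152] F [ 0.1 -3.3  5.8] op 0.155
dp now-axes mm [ 2.2 -4.3  1.6] dp after-turn [ 2.2 -4.3  1.6] turn deg [-0.07  0.04 -0.14]
```

View pics/s6.png

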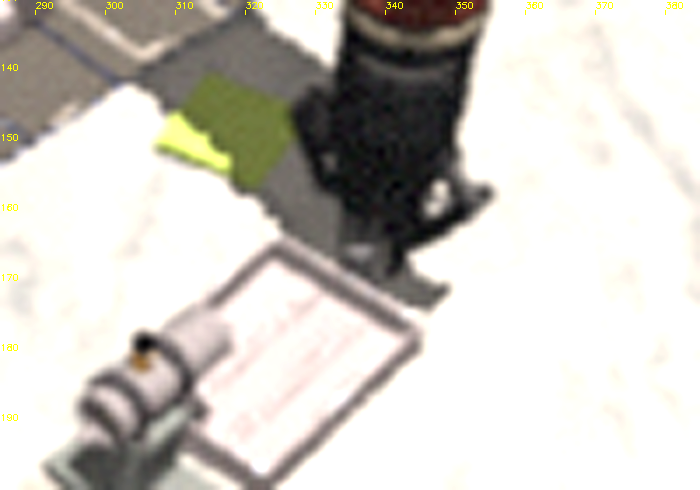

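View pics/t6.png

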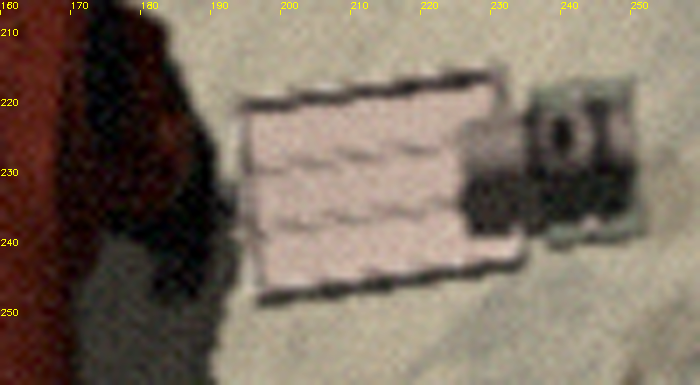

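```bash
python3 -m jog '[{"dp":[0,0,0],"turn":[0,0,0],"jaw":0.6},{"dp":[0,0,0],"turn":[0,0,0],"jaw":0},{"dp":[0,0,0],"turn":[0,0,0],"jaw":0},{"dp":[-20,0,0],"turn":[0,0,0],"jaw":0},{"dp":[-40,0,0],"turn":[0,0,0],"jaw":0}]'
python3 -m jog '[{"dp":[-40,0,0],"turn":[0,0,0],"jaw":0},{"dp":[-40,0,0],"turn":[0,0,0],"jaw":0},{"dp":[-40,0,0],"turn":[0,0,0],"jaw":0},{"dp":[-30,0,0],"turn":[-5,0,0],"jaw":0},{"dp":[0,0,0],"turn":[-7,0,0],"jaw":0}]'
python3 -c "from h import *; go(.4223,-.379,.2,.375)"
```

```text
time_s: 4.2
tool_pos: [0.461, 0.1133, 0.0698]
orientation: [1.132, 1.262, -1.141]
ft_force: [0.7, -0.3, -0.6]
opening: 0.848
time_s: 4.62
tool_pos: [0.4671, 0.1132, 0.2306]
orientation: [0.979, 1.334, -0.97]
ft_force: [1.1, 0.1, 0.3]
opening: 0.999
t 4.62 pos [0.4671 0.1132 0.2306] F [1.1 0.1 0.3] op 0.999
dp now-axes mm [  30.3 -194.5  454.3] dp after-turn [  30.6 -222.   441.5] turn deg [-3.55  0.18 -0.48]
```

```bash
python3 -m jog '[{"dp":[0,0,0],"turn":[-3.5,0,0],"jaw":0},{"dp":[0,-18,36],"turn":[0,0,0],"jaw":0},{"dp":[0,-18,36],"turn":[0,0,0],"jaw":0},{"dp":[0,-18,36],"turn":[0,0,0],"jaw":0},{"dp":[0,-18,36],"turn":[0,0,0],"jaw":0}]'
python3 -m jog '[{"dp":[0,-18,36],"turn":[0,0,0],"jaw":0},{"dp":[0,-18,36],"turn":[0,0,0],"jaw":0},{"dp":[0,-18,36],"turn":[0,0,0],"jaw":0},{"dp":[0,-18,36],"turn":[0,0,0],"jaw":0},{"dp":[0,-18,36],"turn":[0,0,0],"jaw":0}]'
python3 -c "from h import *; go(.4223,-.379,.1,.375)"
```

```text
time_s: 5.03
tool_pos: [0.4492, -0.0484, 0.2237]
orientation: [0.931, 1.363, -0.931]
ft_force: [1.2, -0.3, -0.2]
opening: 1.003
time_s: 5.45
tool_pos: [0.4304, -0.2494, 0.2237]
orientation: [0.932, 1.362, -0.932]
ft_force: [1.0, 0.0, 0.7]
opening: 1.003
t 5.45 pos [ 0.4304 -0.2494  0.2237] F [1.  0.  0.7] op 1.003
dp now-axes mm [123.6 -54.5 117.9] dp after-turn [123.7 -55.  117.6] turn deg [-0.26 -0.01 -0.01]
```

```bash
python3 -m jog '[{"dp":[0,-18,37],"turn":[0,0,0],"jaw":0},{"dp":[0,-18,37],"turn":[0,0,0],"jaw":0},{"dp":[15,-16,33],"turn":[-0.3,0,0],"jaw":0},{"dp":[38,-3,11],"turn":[0,0,0],"jaw":0},{"dp":[38,0,0],"turn":[0,0,0],"jaw":0}]'
python3 - <<'E'
from h import *
d=bot.get_image("top"); s=bot.get_image("side"); crop(s,215,150,285,250,6,"s7.png"); crop(d,265,220,345,275,8,"t7.png")
go(.4223,-.379,.004,.375)
E
```

```text
time_s: 5.87
tool_pos: [0.4225, -0.3814, 0.1324]
orientation: [0.929, 1.36, -0.931]
ft_force: [0.1, 0.6, -0.5]
opening: 1.0
t 5.97 pos [ 0.4199 -0.3745  0.1257] F [-0.7  0.9 -0.4] op 1.003
dp now-axes mm [121.6   0.9   6.5] dp after-turn [121.7   0.6   5.1] turn deg [-0.02 -0.65  0.14]
```

View pics/s7.png

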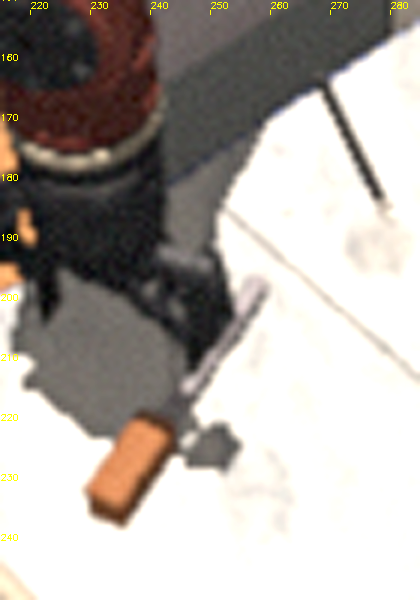

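View pics/t7.png

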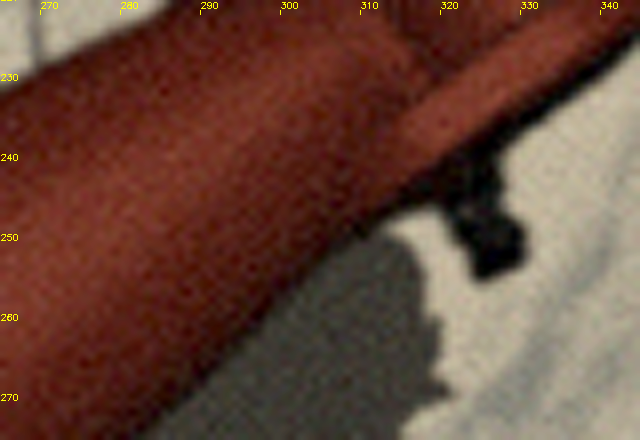

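```bash
python3 -m jog '[{"dp":[38,0,3],"turn":[0,0,0],"jaw":0},{"dp":[35,1,2],"turn":[0,0,0],"jaw":0},{"dp":[20,0,0],"turn":[0,0,0],"jaw":0},{"dp":[0,0,0],"turn":[0,0,0],"jaw":0},{"dp":[0,0,0],"turn":[0,0,0],"jaw":0}]'
python3 -c "from h import *; go(.4223,-.379,.004,.375)"
```

```text
time_s: 6.38
tool_pos: [0.4257, -0.3814, 0.0412]
orientation: [0.928, 1.364, -0.927]
ft_force: [0.4, -0.8, 0.7]
opening: 1.002
t 6.38 pos [ 0.4257 -0.3814  0.0412] F [ 0.4 -0.8  0.7] op 1.002
dp now-axes mm [37.2 -2.3 -3.5] dp after-turn [37.2 -2.3 -3.5] turn deg [ 0.09 -0.02 -0.  ]
```

```bash
python3 -m jog '[{"dp":[20,-2,-3],"turn":[0,0,0],"jaw":0},{"dp":[11,0,0],"turn":[0,0,0],"jaw":0},{"dp":[5,0,0],"turn":[0,0,0],"jaw":0},{"dp":[0,0,0],"turn":[0,0,0],"jaw":0.3},{"dp":[0,0,0],"turn":[0,0,0],"jaw":0.5}]' 60
python3 -c "from h import *; go(.4223,-.379,.004,.375)"
```

```text
time_s: 6.8
tool_pos: [0.4228, -0.3802, 0.0049]
orientation: [0.928, 1.363, -0.928]
ft_force: [-0.0, 0.2, 0.2]
opening: 0.751
t 6.8 pos [ 0.4228 -0.3802  0.0049] F [-0.   0.2  0.2] op 0.751
dp now-axes mm [ 0.9 -0.  -1.3] dp after-turn [ 0.9 -0.  -1.3] turn deg [ 0.05  0.05 -0.02]
```

```bash
python3 -m jog '[{"dp":[0,0,0],"turn":[0,0,0],"jaw":0.6},{"dp":[0,0,0],"turn":[0,0,0],"jaw":1},{"dp":[0,0,0],"turn":[0,0,0],"jaw":1},{"dp":[0,0,0],"turn":[0,0,0],"jaw":1},{"dp":[0,0,0],"turn":[0,0,0],"jaw":1}]' 90
python3 - <<'E'
from h import *
s=bot.get_image("side"); crop(s,215,150,285,250,6,"s8.png")
go(.4223,-.379,.004,.375)
E
```

```text
time_s: 7.22
tool_pos: [0.4228, -0.3805, 0.0048]
orientation: [0.928, 1.362, -0.928]
ft_force: [-0.1, 1.0, 5.2]
opening: 0.311
t 7.27 pos [ 0.4228 -0.3805  0.0048] F [0.2 0.7 5.4] op 0.313
dp now-axes mm [ 0.8  0.  -1.6] dp after-turn [ 0.8  0.  -1.6] turn deg [ 0.04  0.09 -0.03]
```

View pics/s8.png

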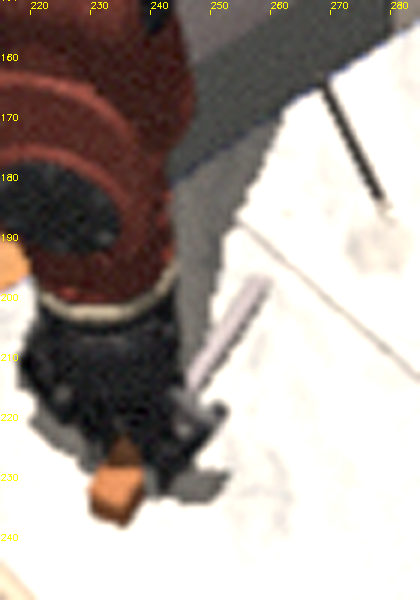

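```bash
python3 -m jog '[{"dp":[-15,0,0],"turn":[0,0,0],"jaw":1},{"dp":[-30,0,0],"turn":[0,0,0],"jaw":1},{"dp":[-24,0,0],"turn":[0,0,0],"jaw":1},{"dp":[0,0,0],"turn":[6,0,0],"jaw":1},{"dp":[0,0,0],"turn":[6,0,0],"jaw":1}]'
python3 -c "from h import *; go(.507,-.322,.074,.1)"
```

```text
time_s: 7.68
tool_pos: [0.4231, -0.3808, 0.0748]
orientation: [1.088, 1.278, -1.089]
ft_force: [0.8, 0.3, -2.3]
opening: 0.312
t 7.68 pos [ 0.4231 -0.3808  0.0748] F [ 0.8  0.3 -2.3] op 0.312
dp now-axes mm [  0.8  92.3 -44.6] dp after-turn [  0.8  89.4 -50.2] turn deg [ 3.54  0.16 -0.09]
```

```bash
python3 -m jog '[{"dp":[0,0,0],"turn":[3.5,0,0],"jaw":1},{"dp":[0,30,-17],"turn":[0,0,0],"jaw":1},{"dp":[0,30,-17],"turn":[0,0,0],"jaw":1},{"dp":[0,29,-16],"turn":[0,0,0],"jaw":1},{"dp":[0,0,0],"turn":[0,0,0],"jaw":1}]'
python3 - <<'E'
from fit import *
np.save("s9.npy",bot.get_image("side"),allow_pickle=True); np.save("t9.npy",bot.get_image("top"),allow_pickle=True)
s=np.load("s9.npy",allow_pickle=True).item(); crop(s,230,150,340,230,7,"s9.png")
s=np.load("t9.npy",allow_pickle=True).item(); crop(s,220,200,330,270,7,"t9.png")
go(.507,-.322,.074,.1)
E
```

```text
time_s: 8.1
tool_pos: [0.509, -0.3173, 0.0726]
orientation: [1.13, 1.259, -1.127]
ft_force: [0.9, 0.2, -2.8]
opening: 0.313
t 8.2 pos [ 0.5061 -0.3197  0.0724] F [ 0.2  0.7 -3.1] op 0.31
dp now-axes mm [-1.6  0.6  2.3] dp after-turn [-1.6  0.6  2.3] turn deg [ 0.42 -0.03  0.03]
```

View pics/s9.png

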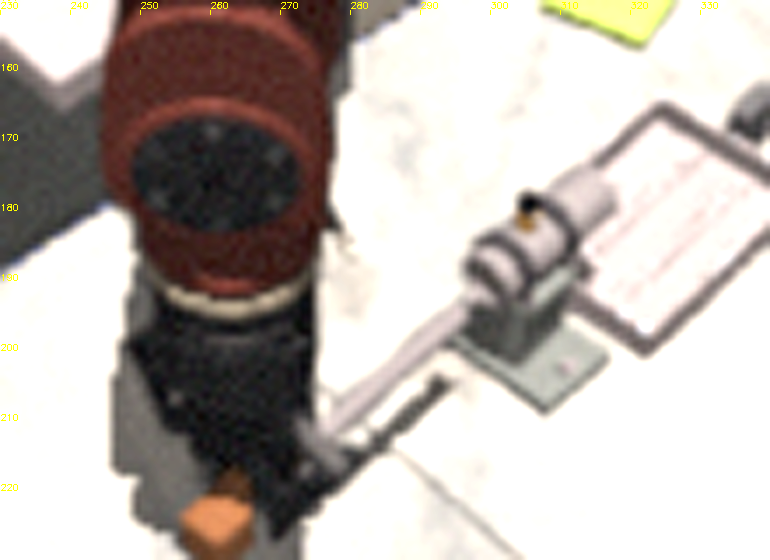

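View pics/t9.png

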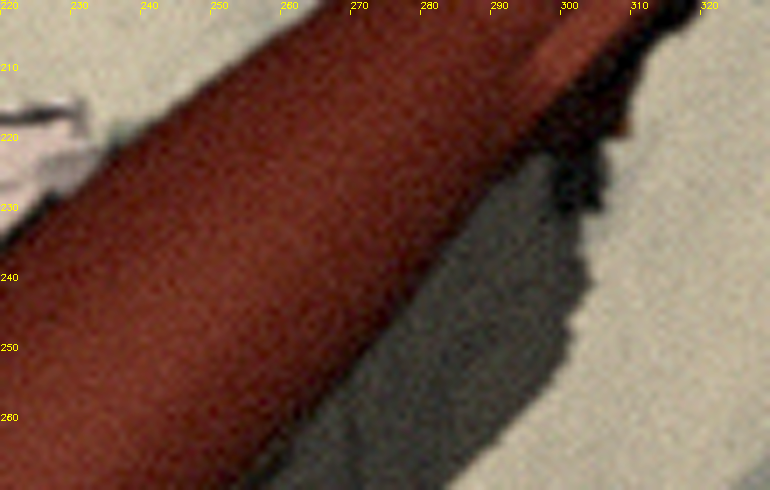

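```bash
cat > ov.py <<'E'
from fit import *
def ov(s,name,ST,HM,yaw,win=(260,170,325,225),k=12,pitch=0):
    u0,v0,u1,v1=win
    im=cv2.convertScaleAbs(cv2.resize(s["color"][v0:v1,u0:u1],None,fx=k,fy=k,interpolation=cv2.INTER_CUBIC),alpha=1.2)
    def pl(P,col,cl=False):
        q=((w2p(s,P)-[u0,v0]+.5)*k).round().astype(np.int32); cv2.polylines(im,[q],cl,col,1)
    M=R.from_euler('z',ST[2]).as_matrix(); T=lambda P:np.array(P)@M.T+[ST[0],ST[1],0]
    a=np.linspace(0,2*np.pi,40); ring=lambda y,r:np.c_[r*np.cos(a),0*a+y,.085+r*np.sin(a)]
    for y,r in[(-.045,.0175),(-.045,.014),(.045,.0175)]: pl(T(ring(y,r)),(0,255,0),True)
    pl(T([[0,-.15,.085],[0,.045,.085]]),(0,255,0))
    pl(T([[-.045,-.04,.012],[.045,-.04,.012],[.045,.015,.012],[-.045,.015,.012]]),(0,200,0),True)
    N=R.from_euler('zx',[yaw,0]).as_matrix()@R.from_euler('x',pitch).as_matrix()
    for y in(.04,.165): pl(np.c_[.007*np.cos(a),0*a+y,.007*np.sin(a)]@N.T+HM,(0,0,255),True)
    pl(np.array([[0,.04,0],[0,.165,0]])@N.T+HM,(0,0,255))
    cv2.imwrite("pics/"+name,im)
E
python3 - <<'E'
from ov import *
s=np.load("s9.npy",allow_pickle=True).item()
ov(s,"o9.png",[.4822,-.0837,.1],np.array([.5063,-.3190,.0835]),.0995-.007)
E
```

View pics/o9.png

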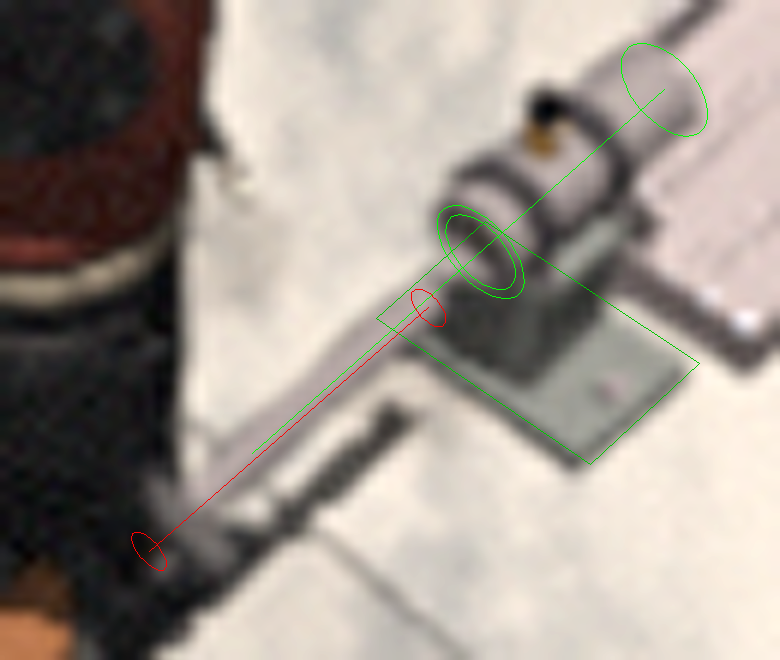

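```bash
cat > rodfit.py <<'E'
from fit import *
def rodfit(frames,HM0,yaw0,ST,win,L=(.04,.165)):
    V=[rays(s,win) for s in frames]
    Ms=R.from_euler('z',ST[2]).as_matrix()
    def c(p):
        N=(R.from_euler('z',yaw0+p[2])*R.from_euler('x',p[3])).as_matrix(); e=0
        H=HM0+R.from_euler('z',yaw0).as_matrix()@[p[0],p[4] if len(p)>4 else 0,p[1]]
        for o,r,z in V:
            t=cyl((o-H)@N,r@N,L[0],L[1],0,.007)
            so,sr=(o-[ST[0],ST[1],0])@Ms,r@Ms
            t=np.minimum.reduce([t,stand(so,sr),-o[2]/r[:,2]]); ok=z>0
            e+=np.minimum(abs(t-z)[ok],.03).sum()
        return e
    best=None
    for s0 in([0,0,0,0,0],[.006,.006,0,0,0],[-.006,.006,0,0,0],[0,.01,.03,.03,-.005]):
        s0=np.array(s0); m=minimize(c,s0,method="Nelder-Mead",options=dict(maxiter=3000,xatol=1e-5,fatol=1e-5,initial_simplex=np.vstack([s0]+[s0+np.eye(5)[i]*[.006,.006,.04,.04,.006][i] for i in range(5)])))
        if best is None or m.fun<best.fun: best=m
    return best.x.round(4),best.fun
E
python3 - <<'E'
from rodfit import *
s=np.load("s9.npy",allow_pickle=True).item()
HM=np.array([.5063,-.3190,.0835])
print(rodfit([s],HM,.0925,[.4806,-.0819,.0926],(281,183,300,212)))
# stand with free z, side only, base excluded
s0=np.load("side.npy",allow_pickle=True).item()
V=rays(s0,(286,170,322,213))
def c(p):
    o,r,z=V; M=R.from_euler('z',p[2]).as_matrix(); oo=(o-[p[0],p[1],0])@M; rr=r@M
    t=np.minimum.reduce([cyl(oo,rr,-.045,.045,p[3],.0175),cyl(oo,rr,-.04,-.025,p[3],.0205),cyl(oo,rr,0,.013,p[3],.0205),box(oo,rr,[-.045,-.04,0],[.045,.015,.012]),-oo[2]/rr[:,2]])
    return np.minimum(abs(t-z)[z>0],.03).sum()
for s0_ in([.48,-.082,.09,.085],[.484,-.085,.13,.09]):
    s0_=np.array(s0_); m=minimize(c,s0_,method="Nelder-Mead",options=dict(maxiter=3000,initial_simplex=np.vstack([s0_]+[s0_+np.eye(4)[i]*[.006,.006,.06,.006][i] for i in range(4)]))); print(m.x.round(4),m.fun)
E
```

```text
(array([ 0.0032,  0.0074,  0.031 , -0.0328,  0.0021]), np.float64(2.811664750803652))
[ 0.4805 -0.0822  0.0918  0.0875] 10.75692062250879
[ 0.4805 -0.0822  0.1038  0.0876] 10.778704188759434
```

```bash
python3 -m jog '[{"dp":[0,-2.5,0],"turn":[0,0,0],"jaw":1},{"dp":[0,0,-12],"turn":[0,0,0],"jaw":1},{"dp":[0,0,-12],"turn":[0,0,0],"jaw":1},{"dp":[0,0,-12],"turn":[0,0,0],"jaw":1},{"dp":[0,0,0],"turn":[0,0,0],"jaw":1}]' 110
python3 - <<'E'
from ov import *
s=bot.get_image("side"); np.save("s10.npy",s,allow_pickle=True)
ov(s,"o10.png",[.4806,-.082,.094],np.array([.4,-.5,.0835]),.0925)
say()
E
```

```text
time_s: 8.62
tool_pos: [0.4987, -0.283, 0.0727]
orientation: [1.131, 1.258, -1.131]
ft_force: [0.1, 0.4, -1.5]
opening: 0.308
t 8.67 pos [ 0.4991 -0.284   0.0729] F [-0.5  0.2 -1.6] op 0.31
[[0.0001, 0.9944, 0.1059], [0.0003, 0.1059, -0.9944], [-1.0, 0.0001, -0.0002]]
```

View pics/o10.png

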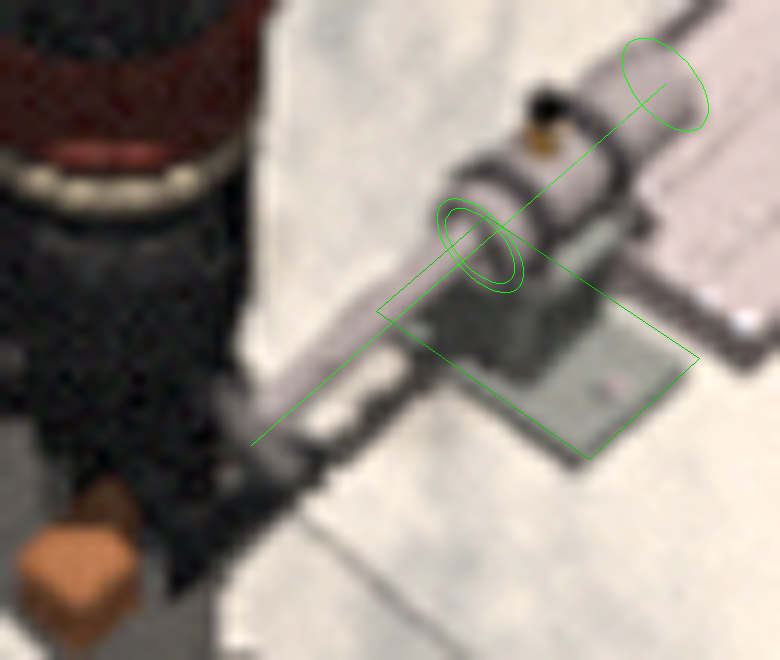

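```bash
python3 -m jog '[{"dp":[0,0,-6],"turn":[0,0,0],"jaw":1},{"dp":[0,0,-6],"turn":[0,0,0],"jaw":1},{"dp":[0,0,0],"turn":[0,0,0],"jaw":1}]' 110
python3 -c "from h import *; say()"
python3 -m jog '[{"dp":[0,0,-6],"turn":[0,0,0],"jaw":1},{"dp":[0,0,-6],"turn":[0,0,0],"jaw":1},{"dp":[0,0,0],"turn":[0,0,0],"jaw":1}]' 110
python3 - <<'E'
from ov import *
s=bot.get_image("side"); np.save("s11.npy",s,allow_pickle=True)
crop(s,260,160,335,220,10,"s11.png")
say()
E
```

```text
time_s: 8.92
tool_pos: [0.4982, -0.2731, 0.0731]
orientation: [1.131, 1.256, -1.131]
ft_force: [1.0, -1.3, -1.4]
opening: 0.305
t 8.92 pos [ 0.4982 -0.2731  0.0731] F [ 1.  -1.3 -1.4] op 0.305
[[0.0007, 0.9945, 0.1048], [-0.0006, 0.1048, -0.9945], [-1.0, 0.0006, 0.0007]]
time_s: 9.17
tool_pos: [0.4969, -0.261, 0.0729]
orientation: [1.132, 1.257, -1.131]
ft_force: [0.1, 0.1, -1.7]
opening: 0.307
t 9.22 pos [ 0.4968 -0.261   0.0727] F [-0.3  0.3 -1.9] op 0.306
[[0.0, 0.9945, 0.1052], [0.0006, 0.1052, -0.9945], [-1.0, 0.0001, -0.0006]]
```

View pics/s11.png

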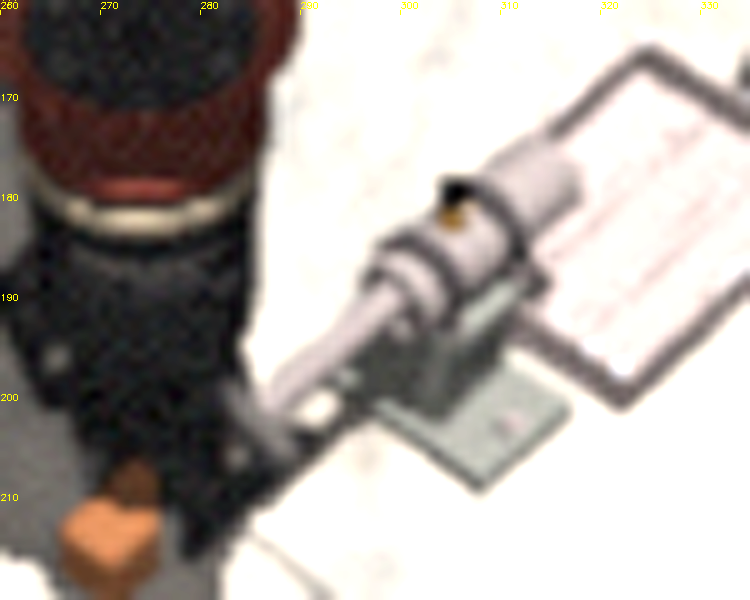

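```bash
python3 -m jog '[{"dp":[0,0,-6],"turn":[0,0,0],"jaw":1},{"dp":[0,0,-6],"turn":[0,0,0],"jaw":1}]' 110
python3 - <<'E'
from ov import *
say()
s=bot.get_image("side")
p=bot.read_state()["tool_pos"]
ov(s,"o12.png",[.4806,-.082,.094],p+[0,.0015,.0125],.105)
say()
E
```

```text
time_s: 9.38
tool_pos: [0.4954, -0.2491, 0.0725]
orientation: [1.132, 1.257, -1.132]
ft_force: [0.0, -1.1, -1.8]
opening: 0.304
t 9.38 pos [ 0.4954 -0.2491  0.0725] F [ 0.  -1.1 -1.8] op 0.304
[[-0.0003, 0.9945, 0.1044], [0.0006, 0.1044, -0.9945], [-1.0, -0.0002, -0.0006]]
t 9.43 pos [ 0.4952 -0.2477  0.0724] F [ 0.6  0.5 -1.6] op 0.305
[[-0.0007, 0.9944, 0.1053], [0.0015, 0.1053, -0.9944], [-1.0, -0.0006, -0.0016]]
```

View pics/o12.png

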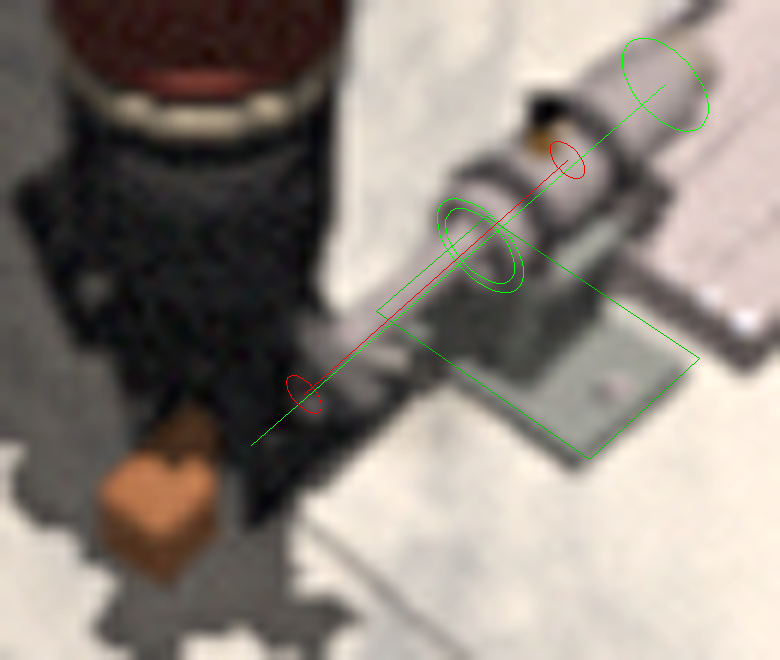

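```bash
python3 -m jog '[{"dp":[0,0,-6],"turn":[0,0,0],"jaw":1},{"dp":[0,0,-6],"turn":[0,0,0],"jaw":1},{"dp":[0,0,-6],"turn":[0,0,0],"jaw":1}]'
python3 - <<'E'
from h import *
s=bot.get_image("side"); crop(s,260,160,335,220,10,"s13.png")
say()
E
```

```text
time_s: 9.68
tool_pos: [0.4936, -0.2308, 0.0727]
orientation: [1.132, 1.257, -1.131]
ft_force: [-0.8, -0.7, -0.1]
opening: 0.308
t 9.73 pos [ 0.4935 -0.2297  0.0726] F [ 1.   0.7 -2.6] op 0.304
[[-0.0004, 0.9944, 0.1057], [0.001, 0.1057, -0.9944], [-1.0, -0.0002, -0.001]]
```

View pics/s13.png

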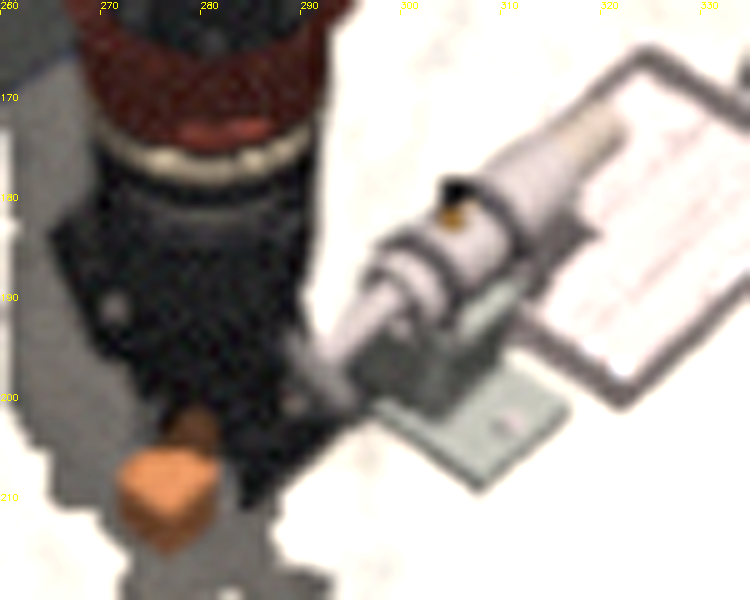

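```bash
python3 -m jog '[{"dp":[0,0,-6],"turn":[0,0,0],"jaw":1},{"dp":[0,0,-6],"turn":[0,0,0],"jaw":1},{"dp":[0,0,-6],"turn":[0,0,0],"jaw":1},{"dp":[0,0,-6],"turn":[0,0,0],"jaw":1}]'
python3 - <<'E'
from h import *
s=bot.get_image("side"); crop(s,260,160,335,220,10,"s14.png")
say()
E
```

```text
time_s: 10.07
tool_pos: [0.4911, -0.2069, 0.0727]
orientation: [1.132, 1.257, -1.131]
ft_force: [0.4, -0.6, -2.4]
opening: 0.306
t 10.12 pos [ 0.4909 -0.2059  0.0726] F [ 0.3  1.  -1.7] op 0.305
[[-0.0004, 0.9944, 0.1056], [0.001, 0.1056, -0.9944], [-1.0, -0.0003, -0.001]]
```

View pics/s14.png

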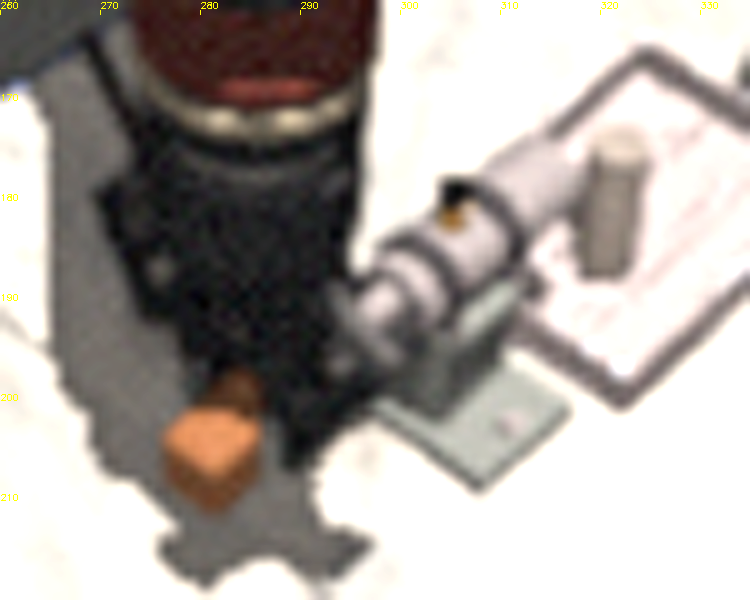

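```bash
python3 -m jog '[{"dp":[0,0,0],"turn":[0,0,0],"jaw":1},{"dp":[0,0,0],"turn":[0,0,0],"jaw":1},{"dp":[0,0,0],"turn":[0,0,0],"jaw":1},{"dp":[0,0,0],"turn":[0,0,0],"jaw":1},{"dp":[0,0,0],"turn":[0,0,0],"jaw":1}]'
python3 - <<'E'
from h import *
s=bot.get_image("side"); crop(s,280,150,355,210,10,"s15.png")
say()
E
```

```text
time_s: 10.53
tool_pos: [0.4912, -0.2078, 0.0727]
orientation: [1.132, 1.257, -1.132]
ft_force: [-0.1, -0.9, -2.3]
opening: 0.306
t 10.58 pos [ 0.4912 -0.2078  0.0727] F [-0.5  0.8 -1.4] op 0.31
[[0.0, 0.9945, 0.1047], [0.0001, 0.1047, -0.9945], [-1.0, 0.0001, -0.0001]]
```

View pics/s15.png

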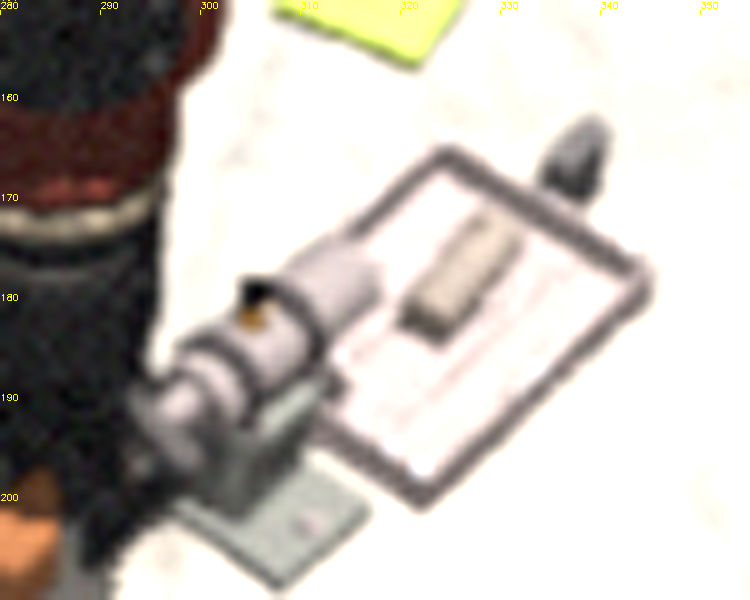

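```bash
python3 -m jog '[{"dp":[0,0,10],"turn":[0,0,0],"jaw":1},{"dp":[0,0,18],"turn":[0,0,0],"jaw":1},{"dp":[0,0,18],"turn":[0,0,0],"jaw":1},{"dp":[0,0,18],"turn":[0,0,0],"jaw":1},{"dp":[0,0,18],"turn":[0,0,0],"jaw":1}]'
python3 -m jog '[{"dp":[0,0,20],"turn":[0,0,0],"jaw":1},{"dp":[0,0,20],"turn":[0,0,0],"jaw":1},{"dp":[0,0,20],"turn":[0,0,0],"jaw":1},{"dp":[0,0,5],"turn":[0,0,0],"jaw":1},{"dp":[0,0,0],"turn":[0,0,0],"jaw":1}]'
python3 - <<'E'
from h import *
s=bot.get_image("side"); crop(s,230,150,360,240,6,"s16.png")
say()
E
```

```text
time_s: 11.0
tool_pos: [0.4998, -0.2908, 0.0727]
orientation: [1.131, 1.257, -1.132]
ft_force: [-0.4, -0.3, -2.1]
opening: 0.307
time_s: 11.42
tool_pos: [0.5063, -0.3556, 0.0724]
orientation: [1.133, 1.256, -1.133]
ft_force: [0.1, -0.6, -1.6]
opening: 0.307
t 11.47 pos [ 0.5062 -0.3543  0.0724] F [-0.9 -0.2 -1.6] op 0.307
[[-0.0003, 0.9946, 0.1038], [0.0007, 0.1038, -0.9946], [-1.0, -0.0003, -0.0007]]
```

View pics/s16.png

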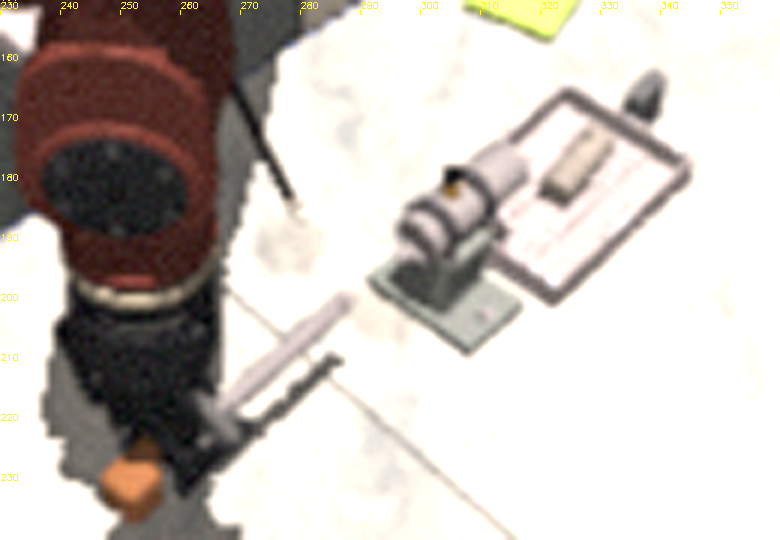

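```bash
python3 -m jog '[{"dp":[25,0,0],"turn":[0,0,0],"jaw":1},{"dp":[25,0,0],"turn":[0,0,0],"jaw":1},{"dp":[10,0,0],"turn":[0,0,0],"jaw":1},{"dp":[5,0,0],"turn":[0,0,0],"jaw":1},{"dp":[0,0,0],"turn":[0,0,0],"jaw":1}]'
python3 -c "from h import *; say()"
```

```text
time_s: 11.88
tool_pos: [0.5061, -0.3526, 0.0068]
orientation: [1.132, 1.26, -1.131]
ft_force: [-0.4, 0.5, -0.9]
opening: 0.308
t 11.88 pos [ 0.5061 -0.3526  0.0068] F [-0.4  0.5 -0.9] op 0.308
[[-0.0013, 0.9944, 0.1055], [0.0017, 0.1056, -0.9944], [-1.0, -0.0011, -0.0018]]
```

```bash
python3 -m jog '[{"dp":[1.5,0,0],"turn":[0,0,0],"jaw":1},{"dp":[0,0,0],"turn":[0,0,0],"jaw":1},{"dp":[0,0,0],"turn":[0,0,0],"jaw":0.65},{"dp":[0,0,0],"turn":[0,0,0],"jaw":0.5},{"dp":[0,0,0],"turn":[0,0,0],"jaw":0}]' 20
python3 -m jog '[{"dp":[0,0,0],"turn":[0,0,0],"jaw":0},{"dp":[0,0,0],"turn":[0,0,0],"jaw":0},{"dp":[0,0,0],"turn":[0,0,0],"jaw":0},{"dp":[-15,0,0],"turn":[0,0,0],"jaw":0},{"dp":[-30,0,0],"turn":[0,0,0],"jaw":0}]'
python3 -m jog '[{"dp":[-40,0,0],"turn":[0,0,0],"jaw":0},{"dp":[-40,0,0],"turn":[0,0,0],"jaw":0},{"dp":[-40,0,0],"turn":[0,0,0],"jaw":0},{"dp":[-30,0,0],"turn":[0,0,0],"jaw":0},{"dp":[0,0,0],"turn":[0,0,0],"jaw":0}]'
python3 - <<'E'
from h import *
s=bot.get_image("side"); crop(s,230,150,360,250,6,"s17.png"); cv2.imwrite("pics/s17f.png",s["color"])
c=cloud(s); print(np.median(c[178:182,324:327].reshape(-1,3),0))
say()
E
```

```text
time_s: 12.3
tool_pos: [0.5071, -0.3543, 0.0072]
orientation: [1.131, 1.256, -1.131]
ft_force: [-0.5, 0.6, -0.1]
opening: 0.623
time_s: 12.72
tool_pos: [0.5045, -0.3516, 0.0476]
orientation: [1.133, 1.264, -1.132]
ft_force: [0.5, 0.2, -0.2]
opening: 1.002
time_s: 13.13
tool_pos: [0.5086, -0.3559, 0.2093]
orientation: [1.129, 1.246, -1.13]
ft_force: [-0.1, -0.3, 0.1]
opening: 1.003
[0.48091596 0.02048473 0.02948224]
t 13.18 pos [ 0.508  -0.3553  0.2056] F [-0.1 -0.2 -1.4] op 1.0
[[0.0048, 0.9945, 0.1049], [-0.005, 0.105, -0.9945], [-1.0, 0.0042, 0.0055]]
```

View pics/s17.png

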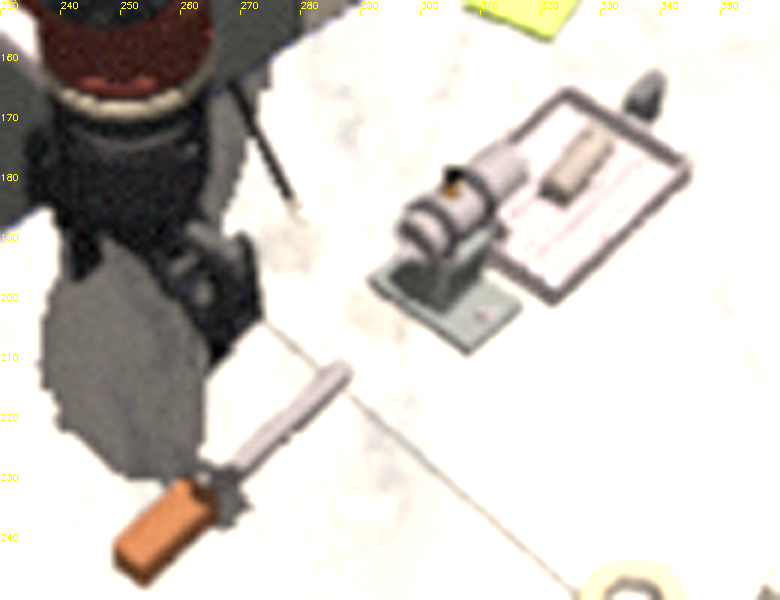

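View pics/s17f.png

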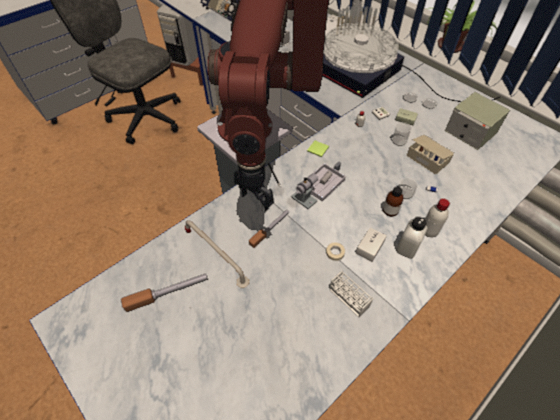

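```bash
python3 -m jog '[{"dp":[0,0,0],"turn":[0,0,0],"jaw":0},{"dp":[0,0,0],"turn":[0,0,0],"jaw":0},{"dp":[0,0,0],"turn":[0,0,0],"jaw":0},{"dp":[0,0,0],"turn":[0,0,0],"jaw":0},{"dp":[0,0,0],"turn":[0,0,0],"jaw":0}]'
python3 - <<'E'
from fit import *
s=bot.get_image("side"); z=cloud(s)[...,2]
print("tip z",np.median(z[211:214,285:287]),"handle z",np.median(z[233:240,255:261]))
print("plunger",fit(plung,[.507,-.355,.1],[(s,(246,205,294,250))]))
say(); print(bot.finish_job())
E
```

```text
time_s: 13.6
tool_pos: [0.5063, -0.3534, 0.2001]
orientation: [1.132, 1.259, -1.131]
ft_force: [0.1, -0.5, 0.4]
opening: 0.999
tip z 0.0244655790010031 handle z 0.03460475486066705
plunger (array([ 0.5057, -0.3505,  0.1182]), np.float64(10.636))
t 13.65 pos [ 0.5063 -0.3536  0.2004] F [-0.2  0.7  0.1] op 0.997
[[-0.0008, 0.9945, 0.1049], [0.001, 0.1049, -0.9945], [-1.0, -0.0007, -0.0011]]
the job is handed in; nothing more can be done
None
```

The core is out of the barrel and lying in the tray, and I handed the job in at about 13.7 s of the 59 s allowed. `finish_job()` reports no verdict, so the result below rests on my own checks.

- **Tray:** I slid it by its lug until its near end lay about 20 mm under the outlet and released it. A camera fit put it within about 5 mm of where I aimed.
- **Push:** I took the smaller plunger by its handle, pushed the rod in from the inlet end, and the core dropped into the tray. The fingers stayed on the handle, well clear of the core.
- **Plunger:** I drew it back out, laid it flat on the bench and backed the open gripper off to 0.2 m up.

**Last checks:**
- The side picture shows the core lying inside the tray. The bottle and tape roll look where they were. I did not measure the bottle, tape roll or jar, and the top camera was not used again once the arm blocked it.
- Depth readings on the plunger fit it lying flat: top of the rod end at 24 mm and top of the handle at 35 mm. By size they should be 23 and 32 mm; the side camera read about 2–3 mm high.
- The wrist force was near zero when I handed in.

**What disagreed:**
- The push force read only about 1 N at the wrist, although up to 10 N was expected. The pictures showed the core moving out all the same.
- Before the rod went in, the side camera placed it a few millimetres off the position from the arm's readings. I shifted it 2.5 mm sideways and it went into the bore without contact.

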